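# Press the closure plug of a sharps tub home with the hand pusher

## Robot

A 6-joint arm with a two-finger parallel gripper is mounted at the origin on the work surface. World frame = base frame: x ahead of the robot, y to its left, z up, the work surface at z = 0. Lengths are in m, angles in rad, forces in N, time in s.
With the tool pointing down it reaches from about 0.3 to 0.825 m from the base axis. Payload 5.4 kg.
Tool frame: the origin (TCP) lies between the finger pads; the fingertips stand 19 mm ahead of it and the grasp point (between the pads) is the TCP; z points along the fingers, y is the line along which they close (so a half turn about z gives the same grasp; the last joint's range is limited). The gripper opens to 92 mm and grips with 3 to 60 N. Pads are 20 mm wide; open, the fingers measure 128 mm over their backs; the gripper's body (75 mm by 189 mm) begins 69 mm behind the grasp point.
Start: joints at [0.962, 0.158, 1.597, -0, 1.386, -0.21], TCP at [0.223, 0.53, 0.234] pointing down, gripper open.
Joint ranges: [-2.91, 2.91], [-0.94, 2.29], [0.18, 2.7], [-1.29, 4.43], [0.17, 2.64], [-3, 3]. Speed limits (rad/s): [2.57, 2.57, 3.14, 3.14, 3.14, 3.14].

## Interface

Orientations are given as a rotation vector (axis times angle).
In Python, from cell import arm, vision gives the robot as it stands. The module is installed in compiled form; this text tells all that it offers.
- The arm moves only by the tool play_rows, never from a script. Its argument "steps" is a list that holds one entry, the list of rows, each a list of 7 numbers: the gripper command: -1 is shut, 1 is fully open, values between are in proportion, then the shift along the world's x, y, z normalised to -1 to 1, where 1 is 150 mm, then the turn, a rotation vector about the world's x, y, z normalised to -1 to 1, where 1 is pi/4 rad. In form: [[[grip, tx, ty, tz, ax, ay, az], ...]]. A call has 1 to 12 rows; each row shifts and turns the commanded pose from where the row before left it; what a row does not reach is not made up. A row lasts 1/8 s, in which the tool goes at most 62.5 mm and 10.7 degrees, less where a joint would pass 70% of its speed; a pose out of reach is approached as far as the arm can. A call with a number of a shift or a turn outside -1 to 1 is refused whole. A call with a gripper value outside its range is refused whole. The fingers move at their own pace and stop on an object; the grip force is fixed at half the most. Time passes only in rows, so rows that do not move let the fingers close. It gives the time, the measured TCP pose, the force, the opening and the grip force at its end, in the units of the state.
- arm.observe(): the state, without advancing time (a new reading comes with each control period).
- vision.get_image(name): name is "scene" or "top" or "wrist"; returns the picture (480x640x3 uint8, red, green, blue); there is no depth.
- vision.calibration(name): a dict with "K" (3x3 intrinsics, pixels), "pose" (4x4, takes a point from camera to world coordinates); the wrist camera has in their place "mount" (4x4, takes a point from camera to tool coordinates, whose origin is the TCP and whose axes are the flange's). Camera axes: x right, y down, z forward; pixel columns grow to the right and rows downward; lengths in m; the calibration is good to about 2 mm. A picture is of the moment at which its call begins: read the wrist's pose just before it. calibration takes no time and is no camera call.
- arm.hand_in(): hands the job in; it is judged then, once.
The state is a dict: "time_s": time; "qpos": joint angles; "joint_vel": joint speeds; "joint_torque": joint torques, N m; "ee_pos": TCP position; "orientation": TCP orientation; "contact_force": force on the tool from outside, world axes, zero at the start; "torque": the same for the moment, N m; "width": finger opening in m; "gripper_force": force on a finger pad.
Only numpy, scipy, OpenCV 4.12 (cv2) and the standard library are available. Lean on these libraries where they do the work, as an engineer would, in place of code of your own. Each camera call takes 0.05 s, during which the arm holds its last target. There are 200 camera calls.

## Task

Take the pusher out of its stand and use it to press the loose white plug straight down into the mouth of the sharps tub until it has clicked in and stopped hard on its seat, level and no longer proud of the lid; lean on it there with about 15 N for a second to bed its seal, never over 25 N, or the plug cracks. Touch the plug only with the pusher, then stand the pusher upright in its stand again and let go, leaving the rack, jar and glove box where they are.

Things in the scene. Friction and masses are not known exactly. Their poses are not given: they have to be found in the camera images.
- tub: Sharps tub fixed to the bench: yellow square tub with a flat grey square lid, 132 x 132 mm. Its height differs: the lid's top face is 104 mm above its origin, 104 to 122 mm above the bench. Origin: on its axis; z up. The lid holds the round mouth at its centre.
- mouth (a point): Centre of the mouth, level with the lid's top face, z up. A recess 69 mm wide for the flange over a 56 mm throat with four sprung catches. Pressed straight down, the plug resists up to a peak of 6 to 12 N (varies) about 5 mm down, clicks past the catches, moves freely, then stops hard on a hidden seat ring, fitted so that its top ends flush to 5 mm below the lid: how deep cannot be seen.
- plug: White round plug, 28 mm high, flat on top, standing loose and upright in the mouth: flange 66 mm across and 6 mm thick at the top, tapered snap bead (54 mm) below. Origin: centre of its underside, z up; its top is 28 mm above. At the start its top is about 10 mm proud of the lid; home, it is flush or up to 5 mm sunk. Pressed well off centre it tips; above 25 N it cracks.
- pusher: Rigid hand pusher standing upright in its stand, 99 mm tall, about 140 g: round black foot 28 mm across at the bottom, thin steel stem, black collar 36 mm across from 30 to 35 mm up, square black handle 26 x 26 mm from 35 to 97 mm up. Origin: centre of the foot's underside; z up along the tool; x and y are square to the handle's flat sides.
- grip (a point): Middle of the pusher's square handle, 66 mm above the foot's underside; axes as the pusher's. Gripping it here across two flat sides with 60 N or more keeps it from slipping.
- stand: Grey square stand fixed to the bench, 80 x 80 x 18 mm, with a round well 34 mm wide and 12 mm deep in its top for the pusher's foot. Origin: centre of its underside; z up.
- well (a point): Centre of the floor of the stand's well, 6 mm above the bench; the foot's underside rests here.
- rack: Bystander: black tube rack, 100 x 200 x 36 mm with a few clear capped tubes to 72 mm high, beyond the work. Origin: centre of its underside.
- jar: Bystander: clear specimen jar with a white lid, 56 mm wide, 65 mm high. Origin: centre of its underside.
- glovebox: Bystander: cardboard glove box, 120 x 240 x 75 mm. Origin: centre of its underside.
There are look-alikes about, which are no part of the job. Of the things that look like the pusher, the smaller one is meant.

How it is judged:
By the outcome, as a careful person would: the job done as asked, in the order asked, and still so for the second after the job is handed in, with the robot touching nothing.
It also fails if it takes over 69 s, if anything falls off the work surface, if the arm or the gripper's body presses on something with over 40 N, if the wrist force passes 120 N, or if a joint passes its speed limit or range.

## Working session

There is one attempt and no reset: what is moved stays moved. The work goes in short steps, Python scripts to look and compute and a tool call to move; the robot and the scene stay as the last step left them, time stands still between calls to the robot, and variables do not carry over. Pictures are saved under pics/ and viewed, at most 10 in all, crops included, and the job is handed in when it is done.

Besides the shell and the picture viewer there is one more tool, called after "Request:" as name(argument=value, ...), one argument or row to a line, values as JSON. play_rows: Moves the arm, as the interface text tells. Its arguments: {"type":"object","properties":{"steps":{"type":"array","items":{"type":"array","items":{"type":"array","items":{"type":"number","minimum":-1,"maximum":1}}}}},"required":["steps"]}

```bash
mkdir -p pics
python3 - <<'E'
from cell import arm, vision
import cv2, numpy as np
s=arm.observe();print({k:np.round(v,3).tolist() for k,v in s.items()})
for n in("scene","top","wrist"):
    cv2.imwrite(f"pics/{n}0.png",vision.get_image(n)[...,::-1]); c=vision.calibration(n);print(n,{k:np.round(v,4).tolist() for k,v in c.items()})
E
```

```text
{'time_s': 0.0, 'qpos': [0.962, 0.159, 1.598, -0.0, 1.386, -0.21], 'joint_vel': [0.001, 0.0, 0.001, 0.001, -0.0, -0.001], 'joint_torque': [-0.0, -38.557, -32.21, 0.07, 0.038, -0.0], 'ee_pos': [0.223, 0.529, 0.233], 'orientation': [-0.622, -3.079, 0.003], 'contact_force': [-0.38, 0.03, 0.056], 'torque': [0.011, 0.008, -0.037], 'gripper_force': 0.0, 'width': 0.092}
scene {'K': [[434.1514, 0.0, 317.8963], [0.0, 434.1514, 235.9523], [0.0, 0.0, 1.0]], 'pose': [[-0.0624, 0.7828, -0.6192, 1.1402], [0.998, 0.0569, -0.0286, 0.0931], [0.0129, -0.6197, -0.7847, 0.7878], [0.0, 0.0, 0.0, 1.0]]}
top {'K': [[576.4482, 0.0, 313.0355], [0.0, 576.4482, 235.0012], [0.0, 0.0, 1.0]], 'pose': [[-0.0033, -0.9921, 0.1254, 0.4167], [-1.0, 0.0034, 0.0008, 0.0545], [-0.0012, -0.1254, -0.9921, 1.5171], [0.0, 0.0, 0.0, 1.0]]}
wrist {'K': [[348.0841, 0.0, 314.6207], [0.0, 348.0841, 234.3069], [0.0, 0.0, 1.0]], 'mount': [[-0.0001, -0.9717, -0.2362, 0.0654], [1.0, 0.0001, -0.0005, -0.0013], [0.0005, -0.2362, 0.9717, -0.1507], [0.0, 0.0, 0.0, 1.0]]}
```

View pics/top0.png

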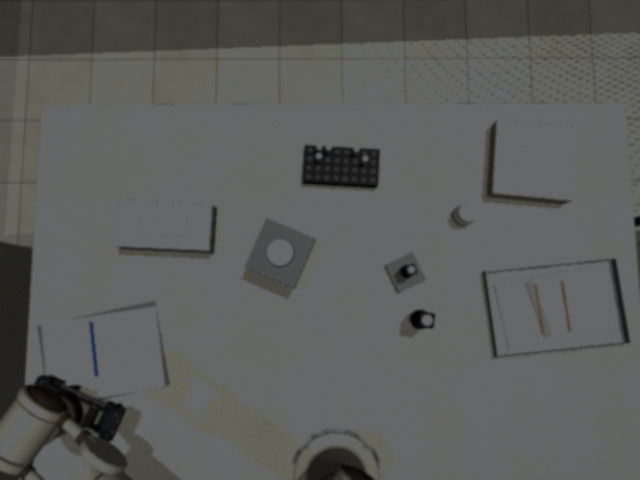

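View pics/scene0.png

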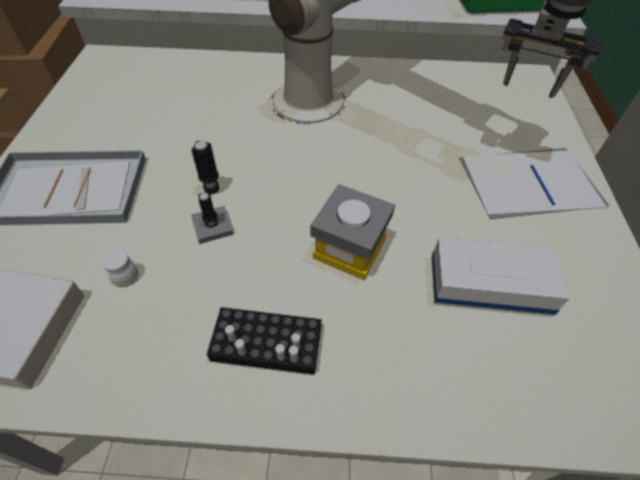

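The top view shows the tub lid at about (281,256) with the plug at (280,252). Pusher candidates in the top view:
- (405,271): small, standing in the grey stand.
- (423,319): larger, with a white top and no stand.

I choose the small one in the stand. In the scene view these two are at (208,210) and (205,165).

```bash
cat > h.py <<'E'
import cv2, numpy as np
from scipy.spatial.transform import Rotation as R
from cell import arm, vision
def shot(n):
    s=arm.observe(); im=vision.get_image(n)[...,::-1].copy(); c=vision.calibration(n)
    if n=="wrist":
        T=np.eye(4);T[:3,:3]=R.from_rotvec(s["orientation"]).as_matrix();T[:3,3]=s["ee_pos"];P=T@c["mount"]
    else: P=np.array(c["pose"])
    return im,np.array(c["K"]),P
def ray(K,P,px):
    d=P[:3,:3]@np.linalg.inv(K)@np.array([*px,1.]); return P[:3,3],d/np.linalg.norm(d)
def onz(K,P,px,z):
    o,d=ray(K,P,px); return o+d*(z-o[2])/d[2]
def tri(a,b):
    (o1,d1),(o2,d2)=a,b
    t=np.linalg.lstsq(np.c_[d1,-d2],o2-o1,rcond=None)[0]
    p,q=o1+t[0]*d1,o2+t[1]*d2; return (p+q)/2,np.linalg.norm(p-q)
def blob(mask,box):
    x0,y0,x1,y1=box; m=np.zeros_like(mask);m[y0:y1,x0:x1]=mask[y0:y1,x0:x1]
    cs,_=cv2.findContours(m,cv2.RETR_EXTERNAL,cv2.CHAIN_APPROX_NONE); return max(cs,key=cv2.contourArea)
E
python3 - <<'E'
from h import *
t=shot("top"); s=shot("scene")
g=cv2.cvtColor(t[0],6); gs=cv2.cvtColor(s[0],6)
print(g[252,280],g[230,275],g[271,392],g[271,405],gs[212,353],gs[198,335],gs[228,205])
ct=blob(((g>125)*255).astype('uint8'),(262,236,298,268)); cs=blob(((gs>170)*255).astype('uint8'),(332,195,375,230))
et=cv2.fitEllipse(ct);es=cv2.fitEllipse(cs);print(et,es)
print("plug top",tri(ray(*t[1:],et[0]),ray(*s[1:],es[0])))
st=blob(((g<125)*255).astype('uint8'),(380,248,430,298));r=cv2.minAreaRect(st);print(r)
print("stand",onz(*t[1:],r[0],.018),[np.round(onz(*t[1:],p,.018),3) for p in cv2.boxPoints(r)])
lid=blob(((g<125)*255).astype('uint8'),(240,215,320,300));
big=cv2.resize(np.hstack([t[0][240:340,370:450],s[0][130:250,170:250][:100]]),None,fx=5,fy=5,interpolation=2);cv2.imwrite("pics/c1.png",big)
E
```

```text
102 76 78 8 173 105 105Traceback (most recent call last):
  File "<stdin>", line 5, in <module>
  File "h.py", line 20, in blob
    cs,_=cv2.findContours(m,cv2.RETR_EXTERNAL,cv2.CHAIN_APPROX_NONE); return max(cs,key=cv2.contourArea)
                                                                             ~~~^^^^^^^^^^^^^^^^^^^^^^^^
ValueError: max() iterable argument is empty
```

Run:
```python
from h import *
t=shot("top"); s=shot("scene")
g=cv2.cvtColor(t[0],6); gs=cv2.cvtColor(s[0],6)
B=lambda m:(m*255).astype('uint8')
ct=blob(B(g>90),(262,236,298,268)); cs=blob(B(gs>140),(332,195,375,230))
et=cv2.fitEllipse(ct);es=cv2.fitEllipse(cs);print(et,es)
print("plug top",tri(ray(*t[1:],et[0]),ray(*s[1:],es[0])))
print("white level",g[300,350])
st=blob(B(g<88),(380,248,430,298));r=cv2.minAreaRect(st);print(r)
print("stand",onz(*t[1:],r[0],.018),[np.round(onz(*t[1:],p,.018),3) for p in cv2.boxPoints(r)])
big=cv2.resize(np.hstack([t[0][240:340,370:450],s[0][140:240,170:250]]),None,fx=5,fy=5,interpolation=2);cv2.imwrite("pics/c1.png",big)
```

```text
((279.4111328125, 251.83639526367188), (24.491466522216797, 25.012527465820312), 71.93435668945312) ((353.5173034667969, 211.3040313720703), (23.276613235473633, 31.269697189331055), 96.05770874023438)
plug top (array([0.5513982 , 0.13709205, 0.12876791]), np.float64(0.00013330446844300357))
white level 103
((403.934326171875, 272.9306640625), (31.35393524169922, 32.924652099609375), 64.98310089111328)
stand [ 0.50599724 -0.18028484  0.018     ] [array([ 0.525, -0.125,  0.018]), array([ 0.561, -0.203,  0.018]), array([ 0.487, -0.236,  0.018]), array([ 0.451, -0.158,  0.018])]
```

View pics/c1.png

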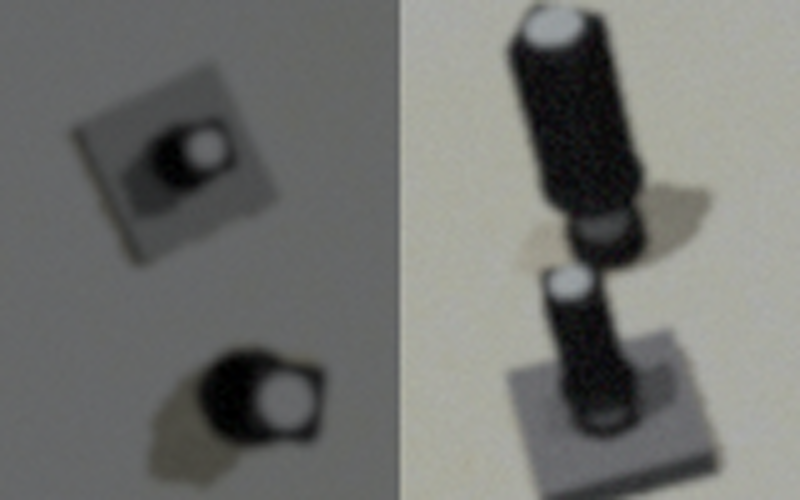

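The close crop confirms it: the smaller pusher stands in the grey stand, with its white top disc at top-view pixel (411,270). The bigger one stands free on the bench. The plug is at (0.551, 0.137), top at 0.129. The stand is at (0.506, -0.180). I'll go above the stand.

Request:
play_rows(
  steps=[
    [[1,0.145,-0.364,0.03,0,0,0],[1,0.145,-0.364,0.03,0,0,0],[1,0.145,-0.364,0.03,0,0,0],[1,0.145,-0.364,0.03,0,0,0],[1,0.145,-0.364,0.03,0,0,0],[1,0.145,-0.364,0.03,0,0,0],[1,0.145,-0.364,0.03,0,0,0],[1,0.145,-0.364,0.03,0,0,0],[1,0.145,-0.364,0.03,0,0,0],[1,0.145,-0.364,0.03,0,0,0],[1,0.145,-0.364,0.03,0,0,0],[1,0.145,-0.364,0,0,0,0]],
  ],
)

```text
time_s: 1.85
ee_pos: [0.485, -0.1275, 0.2837]
orientation: [0.623, 3.078, -0.0]
contact_force: [0.4, -0.0, 1.4]
width: 0.092
gripper_force: 0.0
```

Request:
play_rows(
  steps=[
    [[1,0.13,-0.36,0,0,0,0],[1,0,0,0,0,0,0]],
  ],
)

```text
time_s: 2.1
ee_pos: [0.504, -0.1824, 0.2823]
orientation: [-0.629, -3.077, 0.0]
contact_force: [-0.2, -0.8, -0.2]
width: 0.0918
gripper_force: 0.0
```

Run:
```python
from h import *
w=shot("wrist");cv2.imwrite("pics/w1.png",w[0]);o=arm.observe();print(o["time_s"],o["ee_pos"],o["orientation"],o["qpos"])
```

```text
2.15 [ 0.50364555 -0.18035278  0.28250748] [-6.25769284e-01 -3.07731422e+00 -1.24975564e-03] [-5.70074475e-01  2.54128597e-02  1.64281559e+00  2.74839559e-04
  1.47486189e+00 -1.73966967e+00]
```

View pics/w1.png

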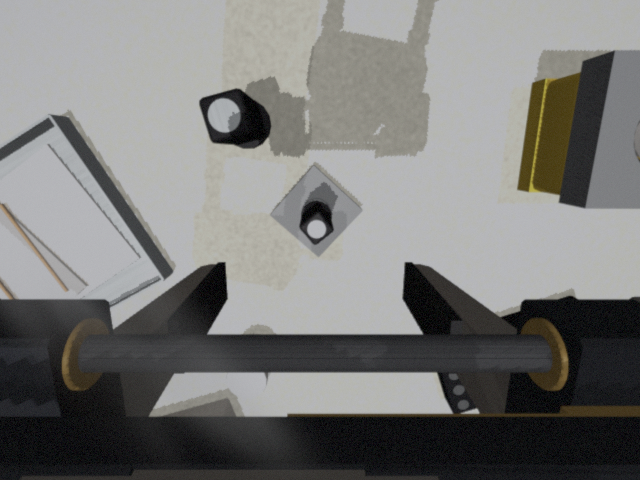

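Wrist view: the small pusher's top is at (316,229) in the stand, whose centre is about (316,210). The large one is at (224,115). Next I measure the handle's yaw.

Run:
```python
from h import *
w=shot("wrist");im,K,P=w
g=cv2.cvtColor(im,6);B=lambda m:(m*255).astype('uint8')
c=blob(B(g>150),(300,215,334,243));e=cv2.fitEllipse(c);print(e,onz(K,P,e[0],.105))
cc=blob(B(g>150),(200,90,245,135));e2=cv2.fitEllipse(cc);print(e2,onz(K,P,e2[0],.15))
cv2.imwrite("pics/c2.png",cv2.resize(im[180:260,270:370],None,fx=8,fy=7.5,interpolation=cv2.INTER_CUBIC)[:600]*1)
b=cv2.convertScaleAbs(im[190:250,280:360],alpha=3,beta=0)
cv2.imwrite("pics/c2.png",cv2.resize(b,None,fx=10,fy=10,interpolation=cv2.INTER_CUBIC))
```

```text
((313.9781188964844, 229.97059631347656), (16.564434051513672, 17.327970504760742), 83.36009216308594) [ 0.51188549 -0.18598733  0.105     ]
((219.82916259765625, 115.66240692138672), (27.173839569091797, 32.98173141479492), 12.444679260253906) [ 0.39054417 -0.21347198  0.15      ]
```

View pics/c2.png

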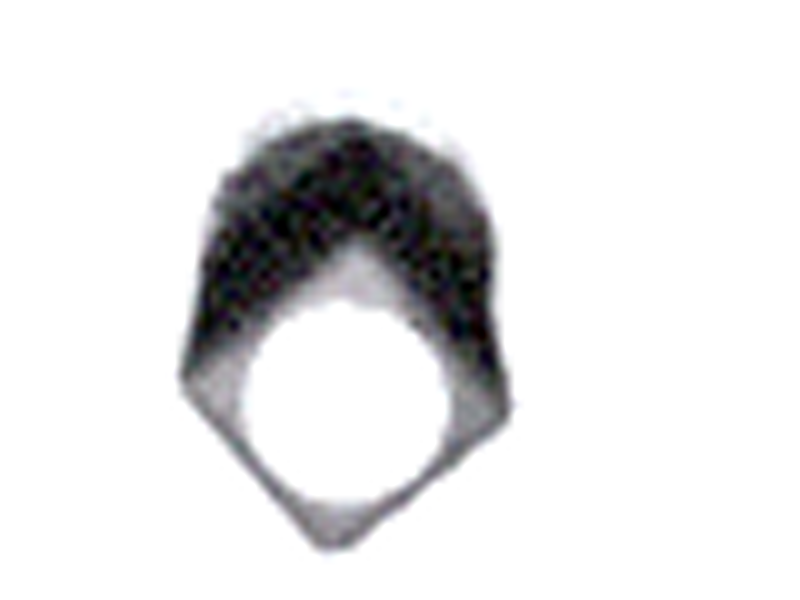

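Run:
```python
from h import *
im,K,P=shot("wrist");o=arm.observe()
q=[onz(K,P,p,.103)[:2] for p in [(298.2,227.8),(313,245),(331,230.5),(315.5,214)]]
print(np.round(q,4),np.mean(q,0),o["ee_pos"])
for i in range(4):
    d=q[(i+1)%4]-q[i];print(np.linalg.norm(d),np.degrees(np.arctan2(d[1],d[0])))
M=R.from_rotvec(o["orientation"]).as_matrix();print("tool y yaw",np.degrees(np.arctan2(M[1,1],M[0,1])),o["qpos"])
g=cv2.cvtColor(im,6)
st=blob(((g<170)*255).astype('uint8'),(268,160,365,259));r=cv2.minAreaRect(st);print("stand",r,onz(K,P,r[0],.018),[np.round(onz(K,P,p,.018),3) for p in cv2.boxPoints(r)])
```

```text
[[ 0.5044 -0.1982]
 [ 0.526  -0.1918]
 [ 0.5193 -0.1699]
 [ 0.4984 -0.1775]] [ 0.5120052  -0.18433461] [ 0.50355645 -0.17843296  0.28307147]
0.022522420692572962 16.763100475275163
0.022860025235517493 106.94049643411654
0.022235180106935433 -160.0798899340885
0.02163681912216068 -73.89948119808003
tool y yaw 67.17555117258021 [-5.67163754e-01  2.24608521e-02  1.64471885e+00  4.51833155e-04
  1.47499952e+00 -1.73964178e+00]
stand ((313.5159606933594, 210.8993682861328), (68.78890991210938, 71.50202941894531), 42.709388732910156) [ 0.5082238  -0.18396742  0.018     ] [array([ 0.488, -0.241,  0.018]), array([ 0.454, -0.162,  0.018]), array([ 0.528, -0.128,  0.018]), array([ 0.567, -0.207,  0.018])]
```

Handle yaw is about 18° (mod 90), so I take tool y = 108°. That keeps the gripper body clear of the big look-alike. I'll turn, lower part way and check again.

Request:
play_rows(
  steps=[
    [[1,0.03,-0.02,-0.1,0,0,0.228],[1,0.027,-0.013,-0.1,0,0,0.228],[1,0,0,-0.1,0,0,0.228],[1,0,0,-0.1,0,0,0.228],[1,0,0,-0.1,0,0,0],[1,0,0,0,0,0,0],[1,0,0,0,0,0,0]],
  ],
)

```text
time_s: 3.12
ee_pos: [0.5126, -0.1841, 0.2088]
orientation: [-0.495, 3.102, -0.001]
contact_force: [-0.3, 0.0, 0.1]
width: 0.092
gripper_force: 0.0
```

Run:
```python
from h import *
im,K,P=shot("wrist");o=arm.observe();print(o["ee_pos"],o["qpos"])
M=R.from_rotvec(o["orientation"]).as_matrix();print("tool y yaw",np.degrees(np.arctan2(M[1,1],M[0,1])))
g=cv2.cvtColor(im,6)
pc=K@(P[:3,:3].T@(np.array([.512,-.184,.105])-P[:3,3]));pc=pc[:2]/pc[2];u,v=map(int,pc);print(pc)
c=blob(((g>150)*255).astype('uint8'),(u-17,v-17,u+17,v+17));e=cv2.fitEllipse(c);print(e,onz(K,P,e[0],.105))
cv2.imwrite("pics/c3.png",cv2.convertScaleAbs(cv2.resize(im[v-80:v+40,u-80:u+80],None,fx=5,fy=5,interpolation=2),alpha=2))
```

```text
[ 0.51271758 -0.18429781  0.20895412] [-5.66954738e-01  9.92161119e-02  1.71164101e+00  1.37185954e-06
  1.32933634e+00 -2.45429730e+00]
tool y yaw 108.13671724924296
[316.96243241 239.48444402]
((317.6891174316406, 245.93829345703125), (5.29077672958374, 13.382245063781738), 65.70098876953125) [ 0.51663055 -0.18189611  0.105     ]
```

View pics/c3.png

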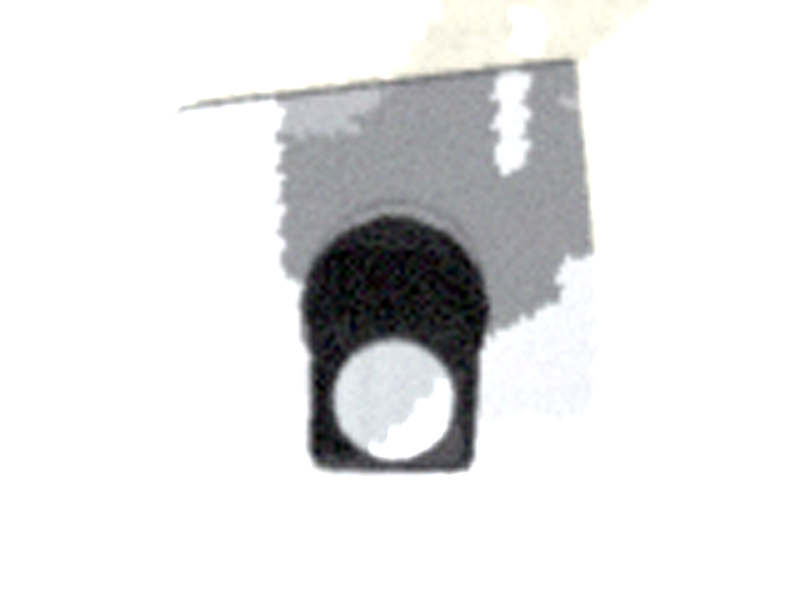

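The handle is square to the fingers and centred within about 1.5 mm, with its disc at (315,239). I'll descend to just above the collar and grip.

Request:
play_rows(
  steps=[
    [[1,0,-0.007,-0.3,0,0,0],[1,0,0,-0.3,0,0,0],[1,0,0,-0.25,0,0,0],[1,0,0,-0.127,0,0,0],[1,0,0,0,0,0,0],[-1,0,0,0,0,0,0],[-1,0,0,0,0,0,0],[-1,0,0,0,0,0,0],[-1,0,0,0,0,0,0],[-1,0,0,0,0,0,0],[-1,0,0,0,0,0,0]],
  ],
)

```text
time_s: 4.55
ee_pos: [0.5123, -0.1853, 0.0615]
orientation: [0.497, -3.102, -0.0]
contact_force: [-0.2, 0.1, -0.9]
width: 0.0339
gripper_force: 0.0
```

Request:
play_rows(
  steps=[
    [[-1,0,0,0,0,0,0],[-1,0,0,0,0,0,0],[-1,0,0,0,0,0,0],[-1,0,0,0,0,0,0]],
  ],
)

```text
time_s: 5.05
ee_pos: [0.5123, -0.1853, 0.0615]
orientation: [0.497, -3.102, -0.0]
contact_force: [-1.2, 0.7, 0.8]
width: 0.026
gripper_force: 30.0
```

Gripped at 26 mm width, which is the handle. Lift straight up, then carry it over to the plug.

Request:
play_rows(
  steps=[
    [[-1,0,0,0.1,0,0,0],[-1,0,0,0.25,0,0,0],[-1,0,0,0.3,0,0,0],[-1,0,0,0.3,0,0,0],[-1,0,0,0.2,0,0,0],[-1,0.04,0.33,0,0,0,0],[-1,0.04,0.33,0,0,0,0],[-1,0.04,0.33,0,0,0,0],[-1,0.04,0.33,0,0,0,0],[-1,0.04,0.33,0,0,0,0],[-1,0.03,0.25,0,0,0,0],[-1,0.03,0.247,0,0,0,0]],
  ],
)

```text
time_s: 6.55
ee_pos: [0.5514, 0.1382, 0.2351]
orientation: [-0.497, 3.101, -0.0]
contact_force: [0.6, -0.5, -1.1]
width: 0.0257
gripper_force: 30.0
```

Request:
play_rows(
  steps=[
    [[-1,0,0,0,0,0,0],[-1,0,0,0,0,0,0]],
  ],
)

```text
time_s: 6.8
ee_pos: [0.5513, 0.1362, 0.2345]
orientation: [-0.497, 3.102, -0.001]
contact_force: [1.0, -0.6, -1.4]
width: 0.0258
gripper_force: 30.0
```

Run:
```python
from h import *
im,K,P=shot("wrist");t=shot("top");s=shot("scene");o=arm.observe();print(o["ee_pos"],o["contact_force"],o["torque"])
for z in(.129,.112):
    for p in([.5514,.1371,.129],):
        pc=K@(P[:3,:3].T@(np.array(p)-P[:3,3]));print(pc[:2]/pc[2])
b=np.vstack([im, ]);
a=cv2.resize(s[0][130:250,280:440],None,fx=2.5,fy=2.5)
out=np.zeros((600,800,3),'uint8');out[:300,:400]=a;out[:300,400:]=cv2.convertScaleAbs(cv2.resize(t[0][200:320,210:370],None,fx=2.5,fy=2.5),alpha=2);out[300:,:400]=cv2.resize(im,(400,300));out[300:,400:]=cv2.resize(im[180:420,160:480],(400,300))
cv2.imwrite("pics/c4.png",out);cv2.imwrite("pics/w4.png",im);cv2.imwrite("pics/s4.png",s[0])
```

```text
[0.55139251 0.13564372 0.23428234] [ 0.67991728  0.13940878 -1.11368505] [ 0.04919118 -0.01614167 -0.00298616]
[317.63671082 240.12434383]
[317.63671082 240.12434383]
```

View pics/c4.png

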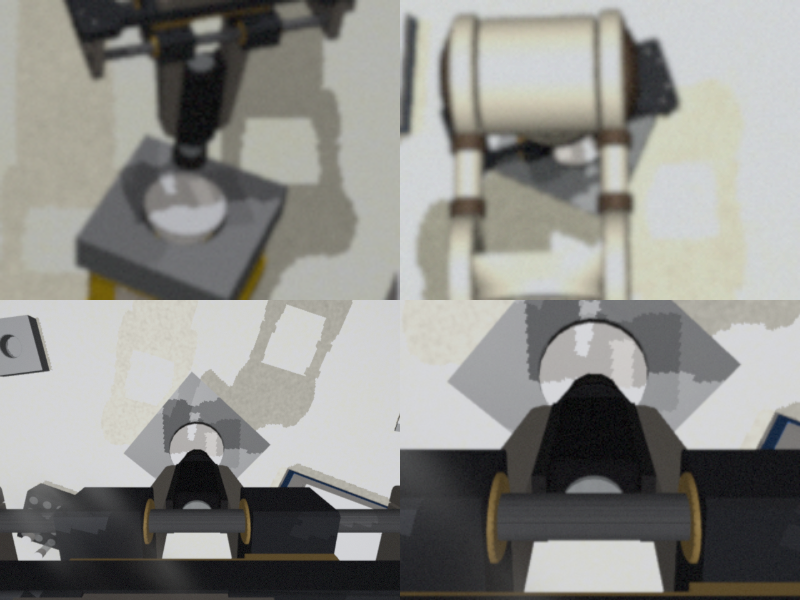

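Plug centre in the wrist image is (315,241). That is the same lateral offset the pusher showed when centred, so alignment is good to about 1–2 mm. The pusher hangs upright. Now I lower it towards the plug.

Request:
play_rows(
  steps=[
    [[-1,0,0,-0.1,0,0,0],[-1,0,0,-0.1,0,0,0],[-1,0,0,-0.06,0,0,0],[-1,0,0,-0.03,0,0,0],[-1,0,0,0,0,0,0],[-1,0,0,0,0,0,0]],
  ],
)

```text
time_s: 7.7
ee_pos: [0.5517, 0.1367, 0.1911]
orientation: [-0.497, 3.101, -0.0]
contact_force: [0.6, 0.3, -1.8]
width: 0.0259
gripper_force: 30.0
```

Request:
play_rows(
  steps=[
    [[-1,0,0,-0.007,0,0,0],[-1,0,0,-0.007,0,0,0],[-1,0,0,-0.007,0,0,0],[-1,0,0,-0.007,0,0,0],[-1,0,0,-0.007,0,0,0]],
  ],
)

```text
time_s: 8.32
ee_pos: [0.5513, 0.1367, 0.1852]
orientation: [0.497, -3.102, 0.0]
contact_force: [-0.0, 0.2, -0.9]
width: 0.0262
gripper_force: 30.0
```

Request:
play_rows(
  steps=[
    [[-1,0,0,-0.007,0,0,0],[-1,0,0,-0.007,0,0,0],[-1,0,0,-0.007,0,0,0]],
  ],
)

```text
time_s: 8.7
ee_pos: [0.5517, 0.1367, 0.1832]
orientation: [-0.497, 3.101, -0.0]
contact_force: [-3.1, -0.6, 7.3]
width: 0.0257
gripper_force: 30.0
```

Request:
play_rows(
  steps=[
    [[-1,0,0,-0.007,0,0,0],[-1,0,0,-0.007,0,0,0]],
  ],
)

```text
time_s: 8.95
ee_pos: [0.5521, 0.1367, 0.182]
orientation: [-0.497, 3.1, -0.001]
contact_force: [-3.1, 0.3, 10.7]
width: 0.0261
gripper_force: 30.0
```

Request:
play_rows(
  steps=[
    [[-1,0,0,-0.007,0,0,0],[-1,0,0,-0.007,0,0,0]],
  ],
)

```text
time_s: 9.2
ee_pos: [0.5524, 0.1368, 0.1803]
orientation: [-0.496, 3.099, -0.001]
contact_force: [-2.3, -1.1, 5.5]
width: 0.0256
gripper_force: 30.0
```

Request:
play_rows(
  steps=[
    [[-1,0,0,-0.007,0,0,0],[-1,0,0,0,0,0,0]],
  ],
)

```text
time_s: 9.45
ee_pos: [0.5511, 0.1367, 0.1763]
orientation: [0.496, -3.102, -0.0]
contact_force: [-0.3, -0.7, -2.1]
width: 0.0259
gripper_force: 30.0
```

Request:
play_rows(
  steps=[
    [[-1,0,0,-0.007,0,0,0],[-1,0,0,0,0,0,0]],
  ],
)

```text
time_s: 9.7
ee_pos: [0.551, 0.1367, 0.1752]
orientation: [0.496, -3.101, -0.0]
contact_force: [0.5, -0.1, -1.7]
width: 0.0258
gripper_force: 30.0
```

Request:
play_rows(
  steps=[
    [[-1,0,0,-0.007,0,0,0],[-1,0,0,0,0,0,0]],
  ],
)

```text
time_s: 9.95
ee_pos: [0.5513, 0.1367, 0.1746]
orientation: [0.497, -3.102, -0.0]
contact_force: [0.8, 1.1, -1.9]
width: 0.0256
gripper_force: 30.0
```

Request:
play_rows(
  steps=[
    [[-1,0,0,-0.007,0,0,0],[-1,0,0,0,0,0,0]],
  ],
)

```text
time_s: 10.2
ee_pos: [0.5513, 0.1367, 0.1736]
orientation: [0.497, -3.102, -0.0]
contact_force: [-0.2, 0.4, -1.1]
width: 0.0259
gripper_force: 30.0
```

It clicked and now moves freely. I continue slowly to the seat.

Request:
play_rows(
  steps=[
    [[-1,0,0,-0.005,0,0,0],[-1,0,0,0,0,0,0]],
  ],
)

```text
time_s: 10.45
ee_pos: [0.5513, 0.1367, 0.1729]
orientation: [0.497, -3.102, -0.0]
contact_force: [0.1, -0.1, -1.4]
width: 0.026
gripper_force: 30.0
```

Request:
play_rows(
  steps=[
    [[-1,0,0,-0.005,0,0,0],[-1,0,0,0,0,0,0]],
  ],
)

```text
time_s: 10.7
ee_pos: [0.5513, 0.1367, 0.1722]
orientation: [0.497, -3.102, -0.0]
contact_force: [0.7, -0.2, -1.8]
width: 0.0259
gripper_force: 30.0
```

Request:
play_rows(
  steps=[
    [[-1,0,0,-0.005,0,0,0],[-1,0,0,0,0,0,0]],
  ],
)

```text
time_s: 10.95
ee_pos: [0.5515, 0.1367, 0.1717]
orientation: [-0.497, 3.102, -0.0]
contact_force: [0.5, 0.1, 0.5]
width: 0.0258
gripper_force: 30.0
```

Request:
play_rows(
  steps=[
    [[-1,0,0,-0.005,0,0,0],[-1,0,0,0,0,0,0]],
  ],
)

```text
time_s: 11.2
ee_pos: [0.5515, 0.1367, 0.1717]
orientation: [-0.497, 3.102, -0.0]
contact_force: [-2.1, -1.2, 5.7]
width: 0.0257
gripper_force: 30.0
```

Hard stop at TCP z ≈ 0.1717, about 12 mm of travel. I build the force up to 15 N.

Request:
play_rows(
  steps=[
    [[-1,0,0,-0.004,0,0,0],[-1,0,0,0,0,0,0]],
  ],
)

```text
time_s: 11.45
ee_pos: [0.5515, 0.1367, 0.1717]
orientation: [-0.497, 3.102, -0.0]
contact_force: [-3.2, -0.8, 9.0]
width: 0.0262
gripper_force: 30.0
```

Request:
play_rows(
  steps=[
    [[-1,0,0,-0.002,0,0,0],[-1,0,0,0,0,0,0]],
  ],
)

```text
time_s: 11.7
ee_pos: [0.5516, 0.1368, 0.1717]
orientation: [-0.497, 3.101, -0.0]
contact_force: [-4.9, -0.8, 9.5]
width: 0.026
gripper_force: 30.0
```

Request:
play_rows(
  steps=[
    [[-1,0,0,-0.003,0,0,0],[-1,0,0,0,0,0,0]],
  ],
)

```text
time_s: 11.95
ee_pos: [0.5516, 0.1368, 0.1717]
orientation: [-0.497, 3.101, -0.0]
contact_force: [-5.1, -0.3, 12.1]
width: 0.0261
gripper_force: 30.0
```

Request:
play_rows(
  steps=[
    [[-1,0,0,0,0,0,0],[-1,0,0,0,0,0,0]],
  ],
)

```text
time_s: 12.2
ee_pos: [0.5516, 0.1368, 0.1717]
orientation: [-0.497, 3.101, -0.0]
contact_force: [-5.6, -0.2, 12.1]
width: 0.026
gripper_force: 30.0
```

Request:
play_rows(
  steps=[
    [[-1,0,0,-0.002,0,0,0],[-1,0,0,0,0,0,0],[-1,0,0,0,0,0,0]],
  ],
)

```text
time_s: 12.58
ee_pos: [0.5516, 0.1368, 0.1717]
orientation: [-0.497, 3.101, -0.0]
contact_force: [-6.0, -0.3, 13.9]
width: 0.0259
gripper_force: 30.0
```

Request:
play_rows(
  steps=[
    [[-1,0,0,0,0,0,0],[-1,0,0,0,0,0,0],[-1,0,0,0,0,0,0],[-1,0,0,0,0,0,0],[-1,0,0,0,0,0,0],[-1,0,0,0,0,0,0],[-1,0,0,0,0,0,0],[-1,0,0,0,0,0,0],[-1,0,0,0,0,0,0]],
  ],
)

```text
time_s: 13.7
ee_pos: [0.5516, 0.1368, 0.1717]
orientation: [-0.497, 3.101, -0.0]
contact_force: [-6.3, -0.4, 13.6]
width: 0.0259
gripper_force: 30.0
```

I held about 15 N (13.8 reading plus 1.4 for the tool's weight) for over 1 s. Now I lift and check the plug.

Request:
play_rows(
  steps=[
    [[-1,0,0,0.02,0,0,0],[-1,0,0,0.04,0,0,0],[-1,0,0,0.18,0,0,0],[-1,0,0,0.2,0,0,0],[-1,0,0,0,0,0,0],[-1,0,0,0,0,0,0]],
  ],
)

```text
time_s: 14.45
ee_pos: [0.5507, 0.1367, 0.2336]
orientation: [0.496, -3.1, -0.0]
contact_force: [0.7, -1.3, -2.0]
width: 0.0258
gripper_force: 30.0
```

Run:
```python
from h import *
im,K,P=shot("wrist");s=shot("scene");o=arm.observe();print(o["time_s"],o["ee_pos"],o["contact_force"])
a=cv2.resize(s[0][150:270,300:420],(600,600),interpolation=2)[:, :400]
cv2.imwrite("pics/c5.png",np.hstack([cv2.resize(s[0][160:280,300:400],(400,480),interpolation=2),cv2.resize(im[180:420,220:420],(400,480))]))
```

```text
14.55 [0.5503616  0.13667037 0.233088  ] [-0.5502579  0.3534141 -2.1427636]
```

View pics/c5.png

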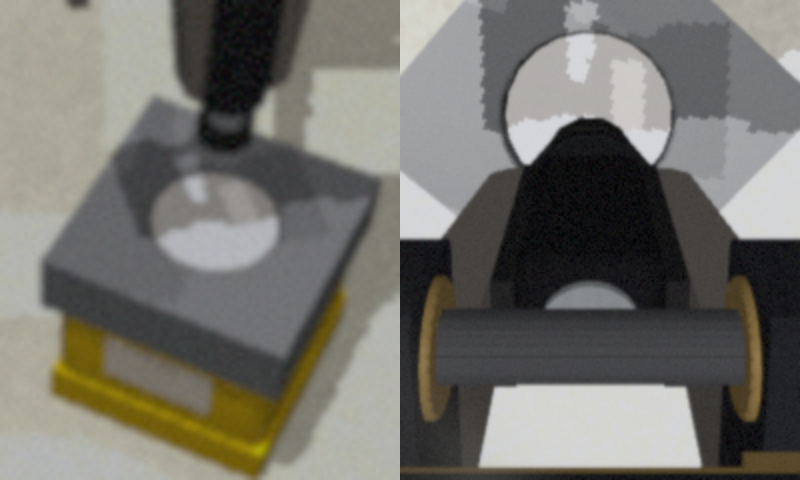

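The plug is level and slightly sunk in the lid, and the pusher is still upright. I return to above the stand.

Request:
play_rows(
  steps=[
    [[-1,-0.03,-0.247,0,0,0,0],[-1,-0.03,-0.25,0,0,0,0],[-1,-0.04,-0.33,0,0,0,0],[-1,-0.04,-0.33,0,0,0,0],[-1,-0.04,-0.33,0,0,0,0],[-1,-0.04,-0.33,0,0,0,0],[-1,-0.03,-0.33,0,0,0,0],[-1,0,0,-0.3,0,0,0],[-1,0,0,-0.3,0,0,0],[-1,0,0,-0.3,0,0,0],[-1,0,0,0,0,0,0],[-1,0,0,0,0,0,0]],
  ],
)

```text
time_s: 16.05
ee_pos: [0.5146, -0.1857, 0.1014]
orientation: [-0.497, 3.101, -0.002]
contact_force: [0.4, -0.0, -1.8]
width: 0.0258
gripper_force: 30.0
```

Run:
```python
from h import *
im,K,P=shot("wrist");s=shot("scene");o=arm.observe();print(o["time_s"],o["ee_pos"],o["orientation"],o["contact_force"])
cv2.imwrite("pics/c6.png",np.hstack([cv2.resize(s[0][160:260,170:253],(400,480),interpolation=2),cv2.resize(im[180:420,220:420],(400,480))]))
```

```text
16.15 [ 0.51536419 -0.18623015  0.1025132 ] [-0.49636669  3.098924   -0.00446674] [-0.02132939  0.43496542 -1.0558839 ]
```

View pics/c6.png

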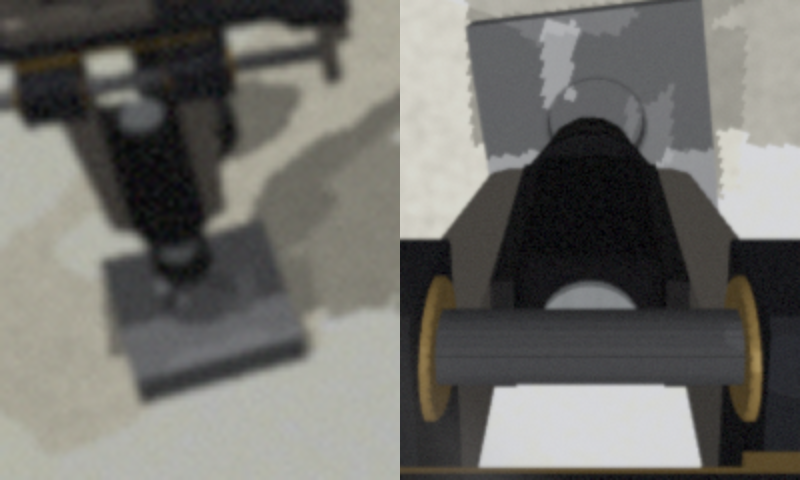

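The foot hangs over the well. The rim circle, centred at crop (597,128), sits about 2 mm to +y of the foot, and x is about 3 mm past the grasp pose. I correct and read again.

Request:
play_rows(
  steps=[
    [[-1,-0.022,0.012,0,0,0,0],[-1,0,0,-0.05,0,0,0],[-1,0,0,0,0,0,0],[-1,0,0,0,0,0,0],[-1,0,0,0,0,0,0]],
  ],
)

```text
time_s: 16.77
ee_pos: [0.5106, -0.1836, 0.0927]
orientation: [-0.497, 3.102, -0.0]
contact_force: [0.3, 0.0, -1.1]
width: 0.0258
gripper_force: 30.0
```

Request:
play_rows(
  steps=[
    [[-1,0,0,-0.04,0,0,0],[-1,0,0,-0.04,0,0,0],[-1,0,0,-0.03,0,0,0],[-1,0,0,-0.02,0,0,0],[-1,0,0,0,0,0,0]],
  ],
)

```text
time_s: 17.4
ee_pos: [0.5104, -0.1834, 0.0728]
orientation: [0.497, -3.102, -0.001]
contact_force: [-0.0, -0.2, -2.1]
width: 0.0261
gripper_force: 30.0
```

Request:
play_rows(
  steps=[
    [[-1,0,0,-0.02,0,0,0],[-1,0,0,-0.02,0,0,0],[-1,0,0,-0.02,0,0,0],[-1,0,0,0,0,0,0]],
  ],
)

```text
time_s: 17.9
ee_pos: [0.5103, -0.1834, 0.0637]
orientation: [0.497, -3.102, -0.001]
contact_force: [-1.0, 0.2, -1.6]
width: 0.0261
gripper_force: 30.0
```

Foot is in the well (below its rim) with no contact force. Last 2 mm, until contact.

Request:
play_rows(
  steps=[
    [[-1,0,0,-0.007,0,0,0],[-1,0,0,-0.005,0,0,0],[-1,0,0,0,0,0,0]],
  ],
)

```text
time_s: 18.27
ee_pos: [0.5105, -0.1835, 0.0623]
orientation: [0.497, -3.102, -0.0]
contact_force: [0.0, 0.1, -1.5]
width: 0.0256
gripper_force: 30.0
```

Request:
play_rows(
  steps=[
    [[-1,0,0,-0.004,0,0,0],[-1,0,0,0,0,0,0]],
  ],
)

```text
time_s: 18.52
ee_pos: [0.5105, -0.1835, 0.0617]
orientation: [0.497, -3.102, -0.0]
contact_force: [-0.1, -0.4, -2.3]
width: 0.026
gripper_force: 30.0
```

Request:
play_rows(
  steps=[
    [[-1,0,0,-0.004,0,0,0],[-1,0,0,0,0,0,0]],
  ],
)

```text
time_s: 18.77
ee_pos: [0.5106, -0.1836, 0.0615]
orientation: [-0.497, 3.102, -0.0]
contact_force: [-0.9, 0.6, 2.2]
width: 0.0258
gripper_force: 30.0
```

Request:
play_rows(
  steps=[
    [[-1,0,0,-0.003,0,0,0],[-1,0,0,0,0,0,0]],
  ],
)

```text
time_s: 19.02
ee_pos: [0.5107, -0.1836, 0.0615]
orientation: [0.497, -3.102, 0.0]
contact_force: [-2.9, 2.1, 6.4]
width: 0.0259
gripper_force: 30.0
```

The foot touches the well floor at z = 0.0615, exactly the grasp height. I ease the load, open and lift away.

Request:
play_rows(
  steps=[
    [[-1,0,0,0.005,0,0,0],[-1,0,0,0,0,0,0],[1,0,0,0,0,0,0],[1,0,0,0,0,0,0],[1,0,0,0,0,0,0],[1,0,0,0,0,0,0],[1,0,0,0,0,0,0],[1,0,0,0,0,0,0],[1,0,0,0,0,0,0],[1,0,0,0,0,0,0]],
  ],
)

```text
time_s: 20.27
ee_pos: [0.5106, -0.1835, 0.0614]
orientation: [-0.497, 3.102, -0.0]
contact_force: [0.1, -0.7, -0.3]
width: 0.0918
gripper_force: 0.0
```

Request:
play_rows(
  steps=[
    [[1,0,0,0.1,0,0,0],[1,0,0,0.2,0,0,0],[1,0,0,0.3,0,0,0],[1,0,0,0.3,0,0,0],[1,0,0,0.3,0,0,0],[1,0,0,0.1,0,0,0],[1,0,0,0,0,0,0],[1,0,0,0,0,0,0]],
  ],
)

```text
time_s: 21.28
ee_pos: [0.5096, -0.1829, 0.2542]
orientation: [0.496, -3.099, -0.004]
contact_force: [-0.7, -0.1, 0.9]
width: 0.0916
gripper_force: 0.0
```

Run:
```python
from h import *
s=shot("scene");w=shot("wrist");o=arm.observe();print(o["time_s"],o["ee_pos"],o["width"],o["contact_force"])
cv2.imwrite("pics/c7.png",np.hstack([cv2.resize(s[0][130:250,170:410],(800,400),interpolation=2)[:, :400],cv2.resize(s[0][150:250,300:400],(400,400))]))
cv2.imwrite("pics/c7.png",np.hstack([cv2.resize(s[0][130:270,170:410],(480,280)),cv2.resize(w[0],(320,280))]))
```

```text
21.375 [ 0.5096385  -0.18299062  0.25418559] 0.09188970993612491 [-0.1406085   0.08433674 -0.64222994]
```

View pics/c7.png

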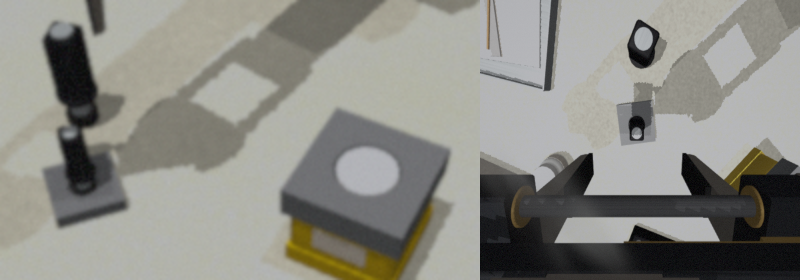

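The pusher stands upright in its stand at (75,160), the plug is flush in the lid at (367,170), and nothing else has moved. Handing in.

```bash
python3 -c "
from cell import arm
print(arm.hand_in())"
```

```text
the job is handed in; nothing more can be done
None
```

The plug clicked in and stopped hard on its seat about 12 mm down; I leaned on it with about 15 N for just over a second, stood the pusher upright in its stand, let go, and handed the job in at about 21 s (no verdict was returned).

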